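# Clear the tensioner fixture and hold its arm back past the click

### The arm

A 6-joint arm with a two-finger parallel gripper is mounted at the origin on the work surface. World frame = base frame: x ahead of the robot, y to its left, z up, the work surface at z = 0. Lengths are in m, angles in rad, forces in N, time in s.
With the tool pointing down it reaches from about 0.375 to 0.975 m from the base axis. Payload 3.8 kg.
Tool frame: the origin (TCP) lies midway between the tips of the shut fingers; the grasp point (between the pads) lies 19 mm behind it; z points along the fingers, y is the line along which they close (so a half turn about z gives the same grasp; the last joint's range is limited). The gripper opens to 85 mm and grips with 20 to 120 N. Pads are 22 mm wide; open, the fingers measure 114 mm over their backs; the gripper's body (76 mm by 85 mm) begins 54 mm behind the grasp point. The pads swing forward as they close: fully open they stand 13 mm farther back than shut.
Start: joints at [-1.202, 0.264, 1.604, -0, 1.274, -0.037], TCP at [0.266, -0.62, 0.231] pointing down, gripper open.
Joint ranges: [-2.63, 2.63], [-0.94, 2.18], [0.31, 2.57], [-1.31, 4.45], [0, 2.66], [-2.55, 2.55]. Speed limits (rad/s): [2.57, 2.57, 3.14, 3.14, 3.14, 3.14].

### API

Orientations are given as a rotation vector (axis times angle).
In Python, from cell import r, read_camera, camera_model, order, boxes_of, silhouettes gives the robot as it stands. The module is installed in compiled form; this text tells all that it offers.
- The arm moves only by the tool drive_tool, never from a script. Its argument "plan" is a list of rows, each an object of numbers: "grip": the finger opening in cm, from 0 to 8.54; "x", "y", "z": the shift along the tool's x, y, z in cm; "roll": the turn about the tool's z in degrees. A call has 1 to 5 rows; each row is the pose to reach, as a shift and turn from the pose commanded when the call began, along the tool's axes at that moment; what a row does not reach only later rows make up. A row lasts 1/12 s, in which the tool goes at most 41.7 mm and 7.16 degrees, less where a joint would pass 70% of its speed; a pose out of reach is approached as far as the arm can. A call with a gripper value outside its range is refused whole. The fingers move at their own pace and stop on an object; the grip force is fixed at half the most. Time passes only in rows, so rows that repeat a pose let the fingers close. It gives the time, the measured TCP pose, the force, the opening and the grip force at its end, in the units of the state.
- r.read_state(): the state, without advancing time (a new reading comes with each control period).
- read_camera(name): name is "scene" or "side" or "wrist"; returns the picture (400x640x3 uint8, red, green, blue); there is no depth.
- camera_model(name): a dict with "fx", "fy", "cx", "cy" (pixels), "xyz" and "rotation" of the camera in the world; the wrist camera has in their place "tool_from_camera" (4x4, takes a point from camera to tool coordinates, whose origin is the TCP and whose axes are the flange's). Camera axes: x right, y up, looking along -z (the intrinsics and any distortion apply to the point x, -y, -z); pixel columns grow to the right and rows downward; lengths in m; the calibration is good to about 2 mm. The wrist camera is an equidistant fisheye: a pixel r from the principal point sees the ray r / f radians off the axis. A picture is of the moment at which its call begins: read the wrist's pose just before it. camera_model takes no time and is no camera call.
- order.hand_in(): hands the job in; it is judged then, once.
Trained networks look in the newest picture that a camera, given by its name, has taken for a name from the list of things; names that differ only in an ending like _2 or _b are one class to them, and where a whole thing is asked for, a point or a joint stands for the part that bears it (a point fixed in the world has none). Each returns a list of dicts, best first, with "confidence" (0 to 1); they miss things now and then, are a little off and sometimes report something else, mostly with a low value. They report only what shows in the picture. A call takes as long as a camera call. They do not tell look-alikes from the thing itself.
- boxes_of(query, camera): "position" ([column, row] in pixels, amid what is visible of it).
- silhouettes(query, camera): "pixels" (400x640 bool, what is visible of it) and "position" ([column, row] in pixels, amid what is visible of it).
The state is a dict: "time": time; "q": joint angles; "joint_velocities": joint speeds; "tau": joint torques, N m; "tool_pos": TCP position; "ee_rot": TCP orientation; "ft_force": force on the tool from outside, world axes, zero at the start; "torque": the same for the moment, N m; "opening": finger opening in m; "finger_force": force on a finger pad.
Only numpy, scipy, OpenCV 4.12 (cv2) and the standard library are available. Lean on these libraries where they do the work, as an engineer would, in place of code of your own. Each camera call takes 0.05 s, during which the arm holds its last target. There are 200 camera calls.

### The job

Pick up the scraper block and, with it and not with the fingers, wipe the four steel offcuts off the bed plate into the trough along the plate's front edge, then stand the scraper back on the bench on its base and let it go. After that push the sprung tensioner arm back until it is clearly past its ratchet click and finish holding it there still with the gripper: the pawl does not lock, so the arm springs back if you let go. Leave the other things on the bench and plate where they are.

Things in the scene. Friction and masses are not known exactly. Their poses are not given: they have to be found in the camera images.
- fixture: Chain-tensioner fixture, bolted to the bench. Origin on the bench surface; z up, x from the trough (front, robot side) to the back, y to the left. Aluminium bed plate, top 24 mm above the bench, x -90 to 135, y -130 to 130 mm. The offcuts lie on it with centres within x -52 to 0, y 35 to 85 mm. The pawl guide near x 111, y -83 is 54 mm tall over the bench
- trough (a point): middle of the floor of the grey steel trough along the plate's front edge, at fixture x -116, y 0, 6 mm above the bench; axes as the fixture's. Inside 52 mm (x) by 254 mm (y), from the plate's edge (fixture x -90) to x -142; its outer walls are 18 mm above the bench, 6 mm lower than the plate
- tensioner (a joint): angle q of the sprung arm (rad): 0 at rest, end stop 0.95. Pushed to the fixture's +y (clockwise from above), its roller's axis is at fixture x = 50 - 120 cos q, y = -45 + 120 sin q mm, over where the offcuts lay. About 4 N at the roller starts it, 11 N holds 0.8 rad. A tooth meets the pawl at about 0.4, adding a few N, and is past it (clicked) by 0.70. Hold it anywhere from 0.75 to 0.95
- idler (a point): top centre of the upright black idler roller fixed at the free end of the tensioner arm: 30 mm diameter, from 28 to 68 mm above the bench; the point is 68 mm above the bench. Its axes turn with the arm: x points along the arm to the pivot, 120 mm away. The arm's bar is 14 mm wide, 38 to 48 mm above the bench
- pivot (a point): top of the tensioner's vertical pivot (hub 32 mm diameter), 64 mm above the bench, at fixture x 50, y -45 mm. A short tail with the ratchet tooth sticks out behind it
- pawl_nose (a point): round steel nose of the sprung pawl slider that clicks over the tail's tooth, 41 mm above the bench, near fixture x 94, y -72 mm; it gives way radially and does not lock the arm
- scraper: wooden scraper block with a steel-edged foot, about 150 g. Origin: centre of its underside, z up. Foot 24 mm (x) by 100 mm (y, the wiping width) by 22 mm high; on it a grip rib 16 mm (x) by 50 mm (y), top 55 mm above the underside. Stands on the bench to the right of the fixture
- scraper_grip (a point): point to grip on the scraper's rib, 44 mm above its underside; close the fingers along the scraper's x (16 mm)
- offcut1: loose dark steel offcut on the bed plate, 16 x 12 x 8 mm, 12 g; origin at the centre of its underside
- offcut2: loose dark steel offcut on the bed plate, 16 x 12 x 8 mm, 12 g; origin at the centre of its underside
- offcut3: loose dark steel offcut on the bed plate, 16 x 12 x 8 mm, 12 g; origin at the centre of its underside
- offcut4: loose dark steel offcut on the bed plate, 16 x 12 x 8 mm, 12 g; origin at the centre of its underside
- grease_jar: bystander: small jar, 32 mm diameter, 35 mm tall, on the plate's back left corner; origin at its underside
- cog: bystander: steel cog, 70 mm diameter, 13 mm high, on the bench on the right, beside the scraper; origin at its underside
- lube_bottle: bystander: white bottle, 44 mm diameter, 130 mm tall, far right on the bench; origin at its underside
- wrench: bystander: wrench 170 mm long, lying on the far right of the bench
- driver: bystander: screwdriver lying to the left of the fixture
- bearing: bystander: steel ring 44 mm diameter, 12 mm high, front left on the bench
- pedal: bystander: bicycle pedal, 90 x 65 mm, 22 mm high, back left on the bench
There are look-alikes about, which are no part of the job. Of the things like the scraper, leave any that is blue, red or turquoise; of the rest the smaller one is meant.

How it is judged:
On the way, in this order (a step that is already met when the one before it is completed fails the run):
1. the scraper is picked up in the gripper (height (world z) of scraper above 0.015 m and contact force between the fingers and scraper above 1 N), for 0.2 s.
2. all four offcuts lie in the trough (x of offcut1 in the frame of fixture between -0.145 and -0.088 m and z of each of offcut1, offcut2, offcut3, offcut4 in the frame of fixture below 0.022 m and y of offcut1 in the frame of fixture between -0.13 and 0.13 m and x of offcut2 in the frame of fixture between -0.145 and -0.088 m and y of offcut2 in the frame of fixture between -0.13 and 0.13 m and x of offcut3 in the frame of fixture between -0.145 and -0.088 m and y of offcut3 in the frame of fixture between -0.13 and 0.13 m and x of offcut4 in the frame of fixture between -0.145 and -0.088 m and y of offcut4 in the frame of fixture between -0.13 and 0.13 m), for 0.2 s.
3. the scraper stands on the bench on its base, let go, the arm not yet pushed past the click (height (world z) of scraper below 0.004 m and angle between scraper's own z axis and vertical below 0.1 rad and contact force between the fingers and scraper below 0.2 N and linear speed of scraper below 0.02 m/s and value of joint tensioner below 0.3 rad), for 0.2 s.
4. the tensioner arm is past its click, pushed by the gripper (value of joint tensioner above 0.72 rad and contact force between the fingers and tensioner above 1 N), for 0.2 s.
At the end, for the whole second after the job is handed in: The gripper holds the tensioner arm past its click (angle above 0.72 rad, slower than 0.1 rad/s, pressed with over 1 N); all four offcuts lie in the trough, below the plate's top; the scraper stands free on the bench on its base (within 4 mm, tilt under 0.1 rad) (all of step 2 and all of step 4 and height (world z) of scraper below 0.004 m and angle between scraper's own z axis and vertical below 0.1 rad and contact force between the fingers and scraper below 0.2 N and linear speed of scraper below 0.02 m/s and velocity of joint tensioner between -0.1 and 0.1 rad/s); the arm keeps its last pose, push and grip.
It fails at once if another thing on the bench or plate is moved more than 30 mm (distance of any of grease_jar, cog, lube_bottle, wrench, driver, bearing, pedal from where it was at the start of the episode above 0.03 m).
It fails at once if the fingers touch an offcut (contact force between the fingers and offcut1 above 0.5 N or contact force between the fingers and offcut2 above 0.5 N or contact force between the fingers and offcut3 above 0.5 N or contact force between the fingers and offcut4 above 0.5 N).
It also fails if it takes over 61 s, if anything falls off the work surface, if the arm or the gripper's body presses on something with over 40 N, if the wrist force passes 120 N, or if a joint passes its speed limit or range.

## Working session

There is one attempt and no reset: what is moved stays moved. The work goes in short steps, Python scripts to look and compute and a tool call to move; the robot and the scene stay as the last step left them, time stands still between calls to the robot, and variables do not carry over. Pictures are saved under pics/ and viewed, at most 10 in all, crops included, and the job is handed in when it is done.

Besides the shell and the picture viewer there is one more tool, called after "Request:" as name(argument=value, ...) on one line, values as JSON. drive_tool: Moves the arm, as the interface text tells. Its arguments: {"type":"object","properties":{"plan":{"type":"array","items":{"type":"object","properties":{"grip":{"type":"number"},"x":{"type":"number"},"y":{"type":"number"},"z":{"type":"number"},"roll":{"type":"number"}}}}},"required":["plan"]}

```bash
mkdir -p pics; cat > h.py <<'E'
import numpy as np, cv2
from scipy.spatial.transform import Rotation as R
from cell import r, read_camera, camera_model, order, boxes_of, silhouettes
def save(im,n): cv2.imwrite('pics/'+n+'.png', im[:,:,::-1])
def topix(cam,p):
    m=camera_model(cam); Rm=np.array(m['rotation']); Rm=Rm if Rm.shape==(3,3) else R.from_rotvec(Rm).as_matrix()
    c=Rm.T@(np.array(p,float)-np.array(m['xyz'])); return np.array([m['fx']*c[0]/-c[2]+m['cx'], m['fy']*-c[1]/-c[2]+m['cy']])
def ray(cam,px):
    m=camera_model(cam)
    u=(px[0]-m['cx'])/m['fx']; v=(px[1]-m['cy'])/m['fy']
    if cam=='wrist':
        s=r.read_state(); T=np.array(m['tool_from_camera']); a=np.hypot(u,v); k=np.sin(a)/max(a,1e-9)
        d=np.array([u*k,-v*k,-np.cos(a)]); W=R.from_rotvec(s['ee_rot']).as_matrix()
        return W@T[:3,3]+np.array(s['tool_pos']), W@(T[:3,:3]@d)
    Rm=np.array(m['rotation']); Rm=Rm if Rm.shape==(3,3) else R.from_rotvec(Rm).as_matrix()
    return np.array(m['xyz']), Rm@np.array([u,-v,-1])
def at(cam,px,z):
    o,d=ray(cam,px); return o+d*(z-o[2])/d[2]
E
python3 - <<'E'
from h import *
for c in ['scene','side','wrist']:
    im=read_camera(c); save(im,c+'0'); m=camera_model(c); print(c,m)
s=r.read_state(); print(s)
for n,z in [('fixture',.024),('idler',.068),('pivot',.064),('pawl_nose',.041),('scraper',.03),('offcut1',.028),('grease_jar',.035),('cog',.013),('lube_bottle',.06),('wrench',.01)]:
    for c in ['scene','side','wrist']:
        for b in boxes_of(n,c)[:6]:
            if b['confidence']>.2: print(n,c,np.round(b['position']),round(b['confidence'],2),at(c,b['position'],z).round(3))
E
```

```text
scene {'fx': 404.233656260352, 'fy': 404.233656260352, 'cx': 326.3257327768413, 'cy': 199.65867965420753, 'xyz': array([ 1.34733751, -0.57187282,  0.69816538]), 'rotation': array([0.92434026, 0.47646814, 0.85393665])}
side {'fx': 444.54012207135645, 'fy': 444.54012207135645, 'cx': 318.92488763815, 'cy': 200.6174657025776, 'xyz': array([0.07735709, 0.64344254, 1.03061698]), 'rotation': array([ 0.28081948, -0.8668383 , -2.38710767])}
wrist {'fx': 309.70691628693146, 'fy': 309.70691628693146, 'cx': 315.5500507799612, 'cy': 196.08010715343102, 'tool_from_camera': array([[-1.21693243e-04,  9.57278761e-01,  2.89166662e-01,
         7.41014862e-02],
       [ 9.99999992e-01,  1.05032515e-04,  7.31337623e-05,
         3.75693046e-04],
       [ 3.96374955e-05,  2.89166668e-01, -9.57278766e-01,
        -1.42378825e-01],
       [ 0.00000000e+00,  0.00000000e+00,  0.00000000e+00,
         1.00000000e+00]])}
{'time': 0.15, 'q': array([-1.20187203e+00,  2.64582313e-01,  1.60508457e+00,  8.86833327e-07,
        1.27369813e+00, -3.69258705e-02]), 'joint_velocities': array([-4.18785515e-05, -1.3322260
[... 1360 characters left out ...]
0.332 -0.235  0.03 ]
scraper wrist [172.  70.] 0.69 [ 0.314 -0.417  0.03 ]
offcut1 scene [360. 214.] 0.37 [0.616 0.079 0.028]
offcut1 side [230. 243.] 0.5 [0.679 0.227 0.028]
grease_jar side [228. 240.] 0.53 [0.683 0.226 0.035]
cog scene [248. 269.] 0.55 [ 0.618 -0.288  0.013]
cog side [290. 217.] 0.59 [0.607 0.053 0.013]
cog side [353. 153.] 0.48 [ 0.604 -0.278  0.013]
lube_bottle scene [308. 277.] 0.85 [ 0.773 -0.209  0.06 ]
lube_bottle side [298. 133.] 0.74 [ 0.775 -0.208  0.06 ]
lube_bottle side [285. 239.] 0.64 [0.548 0.146 0.06 ]
lube_bottle side [319. 315.] 0.52 [0.349 0.268 0.06 ]
wrench scene [196. 306.] 0.71 [ 0.656 -0.436  0.01 ]
wrench side [367. 124.] 0.68 [ 0.646 -0.433  0.01 ]
```

```bash
python3 -c "
import cv2
for n,(a,b,c,d) in {'scene':(120,120,300,225),'side':(200,110,300,225)}.items():
    cv2.imwrite('pics/%s0c.png'%n, cv2.resize(cv2.imread('pics/%s0.png'%n)[b:b+d,a:a+c],(800,600),interpolation=2))"
```

```text
(no output)
```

View pics/scene0c.png

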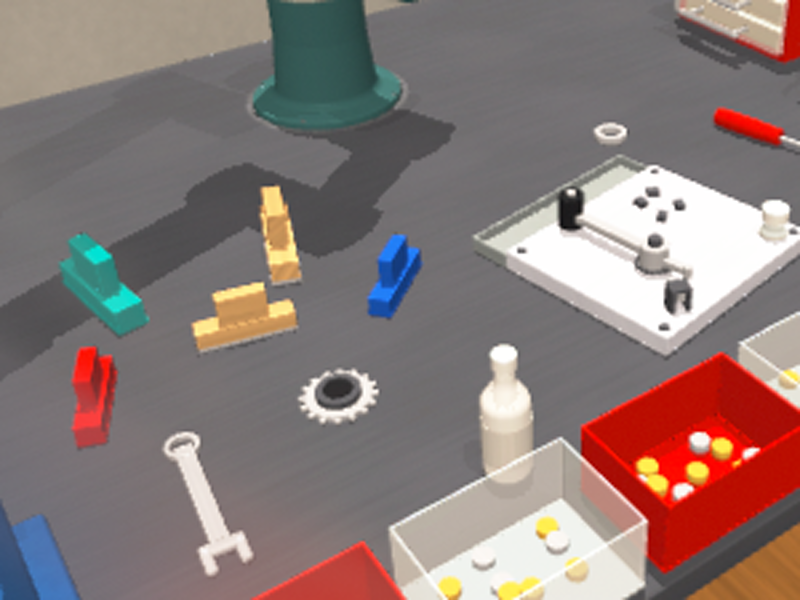

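View pics/side0c.png

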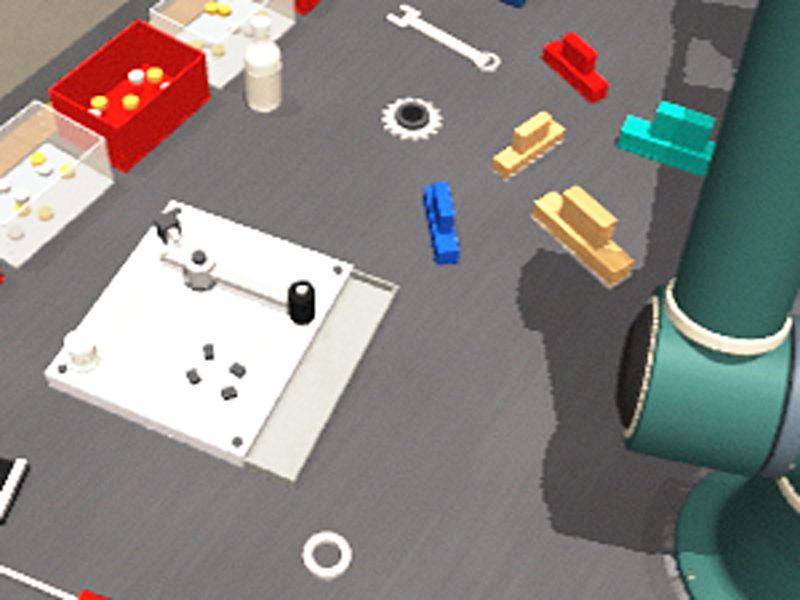

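Candidates in the side view (full-image pixels): wood A (399,164), wood B (419,196), blue (366,194), red (416,133), turquoise (450,164). Only the two wooden ones are eligible, and A looks smaller. I'll measure both and fit the fixture.

```bash
python3 - <<'E'
from h import *
from scipy.optimize import least_squares
C={'side':((200,110),[(172,203,135,-130,24),(352,265,-90,-130,24),(48,377,135,130,24),(245,460,-90,130,24),(199,257,50,-45,64)]),
'scene':((120,120),[(508,262,-90,-130,24),(666,348,135,-130,24),(655,166,-90,130,24),(655,240,50,-45,64)])}
pts=[(c,np.array(o)+.375*np.array(p[:2]),np.array(p[2:])/1e3) for c,(o,l) in C.items() for p in l]
def W(v,p): c,s=np.cos(v[2]),np.sin(v[2]); return [v[0]+c*p[0]-s*p[1],v[1]+s*p[0]+c*p[1],p[2]]
best=min((least_squares(lambda v:np.concatenate([topix(c,W(v,p))-u for c,u,p in pts]),[.58,.1,t],loss='soft_l1') for t in (-.6,0,.6)),key=lambda f:f.cost)
v=best.x; print('fixture',v,best.fun.round(1)); np.save('fix.npy',v)
inv=lambda P:(R.from_euler('z',-v[2]).as_matrix()@(P-[v[0],v[1],0])*1e3).round(0)
for u in [(209,352),(238,370),(194,377),(229,393)]: print('offcut fix',inv(at('side',np.array([200,110])+.375*np.array(u),.028)))
print('idler',inv(at('side',(200+.375*301,110+.375*288),.068)),inv(at('scene',(120+.375*570,120+.375*190),.068)))
for c in ('side','scene'):
  read_camera(c)
  for s in silhouettes('scraper',c):
    if s['confidence']<.3: continue
    m=s['pixels']; ys,xs=np.nonzero(m)
    rect=cv2.minAreaRect(np.c_[xs,ys].astype(np.float32)); o=at(c,s['position'],.02)
    P=np.array([at(c,(x,y),.011)[:2] for x,y in zip(xs,ys)]); d=P-P.mean(0); w,V=np.linalg.eigh(d.T@d); t=d@V[:,1]
    print(c,np.round(s['position']),m.sum(),o.round(3),'len',np.ptp(t).round(3),'dir',np.degrees(np.arctan2(V[1,1],V[0,1])).round(0),read_camera.__name__)
E
```

```text
fixture [0.58318828 0.11076392 0.19565813] [-0.3 -0.6  0.1  0.1 -0.9 -0.6 -0.3 -1.1 -0.1 -0.5 -0.9 -4.6  0.7 -4.5
 -1.4 -1.2 -0.1 -1.9]
offcut fix [-3. 38. 28.]
offcut fix [-40.  45.  28.]
offcut fix [-4. 71. 28.]
offcut fix [-45.  74.  28.]
idler [-67. -48.  68.] [-74. -41.  68.]
side [418. 195.] 717 [ 0.345 -0.231  0.02 ] len 0.141 dir 150.0 drawn_camera
side [450. 165.] 713 [ 0.321 -0.407  0.02 ] len 0.13 dir 73.0 drawn_camera
side [414. 134.] 381 [ 0.482 -0.469  0.02 ] len 0.125 dir 141.0 drawn_camera
side [399. 166.] 367 [ 0.452 -0.307  0.02 ] len 0.126 dir 88.0 drawn_camera
side [365. 194.] 318 [ 0.475 -0.146  0.02 ] len 0.125 dir 128.0 drawn_camera
scene [160. 228.] 653 [ 0.324 -0.411  0.02 ] len 0.218 dir 180.0 drawn_camera
scene [270. 223.] 359 [ 0.485 -0.15   0.02 ] len 0.144 dir 140.0 drawn_camera
scene [209. 241.] 544 [ 0.46  -0.323  0.02 ] len 0.1 dir 82.0 drawn_camera
scene [224. 213.] 415 [ 0.361 -0.236  0.02 ] len 0.216 dir 161.0 drawn_camera
scene [155. 268.] 479 [ 0.482 -0.473  0.02 ] len 0.145 dir 164.0 drawn_camera
```

```bash
cat >> h.py <<'E'
def go(x,y,z,yaw):
    s=r.read_state(); W=R.from_rotvec(s['ee_rot']).as_matrix()
    cur=np.degrees(np.arctan2(W[1,0],W[0,0])); d=(W.T@(np.array([x,y,z])-s['tool_pos'])*100).round(2)
    print('t',round(s['time'],2),'yaw',cur.round(1),'shift cm',d,'roll',round((cur-yaw+180)%360-180,1),'tilt',np.degrees(np.arccos(-W[2,2])).round(2))
def fx(x,y,z):
    v=np.load('fix.npy'); c,s=np.cos(v[2]),np.sin(v[2]); x,y=x/1e3,y/1e3
    return v[0]+c*x-s*y, v[1]+s*x+c*y, z/1e3
E
python3 -c "
from h import *
go(.455,-.31,.2,83)"
```

```text
t 1.85 yaw 23.2 shift cm [ 29.57 -21.06   3.13] roll -59.8 tilt 0.0
```

Request:
drive_tool(plan=[{"x": 29.6,"y": -21.1,"z": 3,"roll": -60,"grip": 8.5},{"x": 29.6,"y": -21.1,"z": 3,"roll": -60,"grip": 8.5},{"x": 29.6,"y": -21.1,"z": 3,"roll": -60,"grip": 8.5},{"x": 29.6,"y": -21.1,"z": 3,"roll": -60,"grip": 8.5},{"x": 29.6,"y": -21.1,"z": 3,"roll": -60,"grip": 8.5}])

```text
time: 2.27
tool_pos: [0.3748, -0.4412, 0.2141]
ee_rot: [2.729, 1.556, 0.0]
ft_force: [0.3, -0.3, 0.1]
opening: 0.0851
finger_force: 0.0
```

```bash
python3 -c "
from h import *
go(.455,-.31,.2,83)"
```

```text
t 2.27 yaw 59.4 shift cm [15.37  0.22  1.41] roll -23.6 tilt 0.03
```

Request:
drive_tool(plan=[{"x": 15.4,"y": 0.2,"z": 1.4,"roll": -23.5},{"x": 15.4,"y": 0.2,"z": 1.4,"roll": -23.5},{"x": 15.4,"y": 0.2,"z": 1.4,"roll": -23.5},{"x": 15.4,"y": 0.2,"z": 1.4,"roll": -23.5},{"x": 15.4,"y": 0.2,"z": 1.4,"roll": -23.5}])

```text
invalid input at $.plan[0]: expected keys grip, x, y, z, roll
```

```bash
python3 - <<'E'
from h import *
im=read_camera('wrist'); go(.455,-.31,.2,83)
for s in silhouettes('scraper','wrist'):
    m=s['pixels']; ys,xs=np.nonzero(m); P=np.array([at('wrist',(x,y),.011)[:2] for x,y in zip(xs,ys)])
    d=P-P.mean(0); w,V=np.linalg.eigh(d.T@d)
    print(s['confidence'],np.round(s['position']),m.sum(),at('wrist',s['position'],.03).round(4),cv2.minAreaRect(P.astype(np.float32)))
save(cv2.resize(im,(800,500)),'w1')
E
```

```text
t 2.32 yaw 59.9 shift cm [14.59  0.42  1.41] roll -23.1 tilt 0.41Traceback (most recent call last):
  File "<stdin>", line 4, in <module>
  File "h.py", line 18, in at
    o,d=ray(cam,px); return o+d*(z-o[2])/d[2]
        ~~~^^^^^^^^
  File "h.py", line 12, in ray
    s=r.read_state(); T=np.array(m['tool_from_camera']); a=np.hypot(u,v); k=np.sin(a)/max(a,1e-9)
ValueError: time passes only in moves, steps and waits
```

Request:
drive_tool(plan=[{"x": 14.6,"y": 0.4,"z": 1.4,"roll": -23.5,"grip": 8.5},{"x": 14.6,"y": 0.4,"z": 1.4,"roll": -23.5,"grip": 8.5},{"x": 14.6,"y": 0.4,"z": 1.4,"roll": -23.5,"grip": 8.5},{"x": 14.6,"y": 0.4,"z": 1.4,"roll": -23.5,"grip": 8.5},{"x": 14.6,"y": 0.4,"z": 1.4,"roll": -23.5,"grip": 8.5}])

```text
time: 2.78
tool_pos: [0.4543, -0.3164, 0.1997]
ee_rot: [-2.356, -2.077, -0.002]
ft_force: [-0.0, -0.9, 0.6]
opening: 0.0849
finger_force: 0.0
```

```bash
sed -i 's/^def save/S={}\ndef st(new=False):\n    if new or not S: S.update(r.read_state())\n    return S\ndef save/; s/s=r.read_state()/s=st()/' h.py
cat >> h.py <<'E'
def sil(n,cam,z):
    out=[]
    for s in silhouettes(n,cam):
        m=s['pixels']; ys,xs=np.nonzero(m); P=np.array([at(cam,(x,y),z)[:2] for x,y in zip(xs,ys)])
        print(n,round(s['confidence'],2),np.round(s['position']),m.sum(),at(cam,s['position'],z).round(4),np.round(np.hstack(cv2.minAreaRect((P*1000).astype(np.float32))),1))
        out.append(s)
    return out
E
python3 - <<'E'
from h import *
st(); im=read_camera('wrist'); st(True); im=read_camera('wrist'); go(.455,-.31,.2,83)
sil('scraper','wrist',.022)
save(cv2.resize(im,(800,500)),'w1')
E
```

```text
t 2.83 yaw 82.7 shift cm [0.85 0.05 0.01] roll -0.3 tilt 0.02Traceback (most recent call last):
  File "<stdin>", line 3, in <module>
  File "h.py", line 33, in sil
    m=s['pixels']; ys,xs=np.nonzero(m); P=np.array([at(cam,(x,y),z)[:2] for x,y in zip(xs,ys)])
                                                    ~~^^^^^^^^^^^^^
  File "h.py", line 22, in at
    o,d=ray(cam,px); return o+d*(z-o[2])/d[2]
        ~~~^^^^^^^^
  File "h.py", line 13, in ray
    m=camera_model(cam)
ValueError: time passes only in moves, steps and waits
```

Cache the camera model too.

```bash
sed -i 's/camera_model(cam)/cm(cam)/' h.py
cat >> h.py <<'E'
import functools
cm=functools.lru_cache(None)(camera_model)
E
python3 - <<'E'
from h import *
st(); im=read_camera('wrist'); go(.455,-.31,.2,83)
save(cv2.resize(im,(800,500)),'w1')
sil('scraper','wrist',.022)
E
```

```text
t 2.93 yaw 82.5 shift cm [1.06 0.1  0.05] roll -0.5 tilt 0.07
scraper 0.97 [238. 260.] 1745 [ 0.3469 -0.4107  0.022 ] [ 316.2 -418.   140.    51.3    9.1]
scraper 0.8 [348. 292.] 2442 [ 0.4744 -0.4722  0.022 ] [ 475.  -475.5   55.6  104.2   66.8]
scraper 0.73 [326.  22.] 2146 [ 0.4842 -0.1618  0.022 ] [ 481.3 -156.4   33.9   96.    40.5]
scraper 0.57 [320. 168.] 2139 [ 0.4591 -0.3143  0.022 ] [ 456.6 -315.   100.9   25.1   77.7]
```

View pics/w1.png

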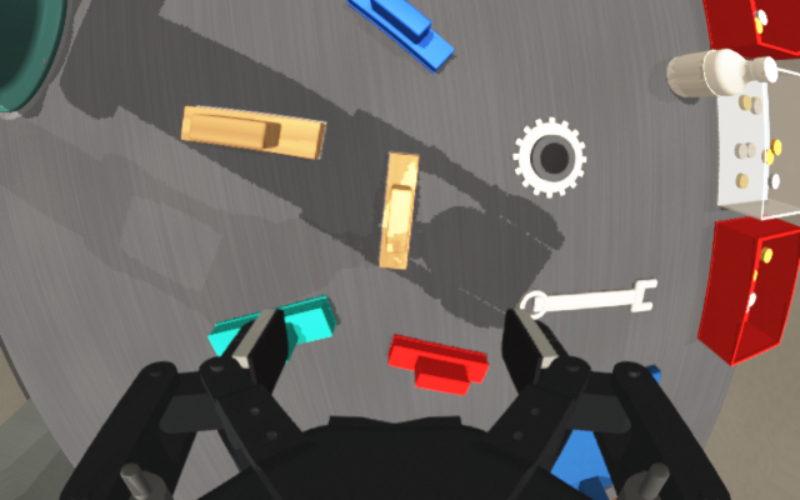

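The smaller wooden block is at wrist pixel (320,168), which is (400,210) in the picture. Its foot measures 101 x 25 mm, matching 100 x 24. The other wooden one at (205,105) is larger, and blue, red and turquoise are excluded.

```bash
python3 -c "
from h import *
go(.4566,-.315,.028,77.7)"
```

```text
t 3.03 yaw 82.4 shift cm [ 0.67  0.35 17.25] roll 4.7 tilt 0.05
```

Request:
drive_tool(plan=[{"x": 0.65,"y": 0.35,"z": 4,"roll": 4.7,"grip": 6},{"x": 0.65,"y": 0.35,"z": 8,"roll": 4.7,"grip": 5},{"x": 0.65,"y": 0.35,"z": 11,"roll": 4.7,"grip": 5},{"x": 0.65,"y": 0.35,"z": 12,"roll": 4.7,"grip": 5},{"x": 0.65,"y": 0.35,"z": 12,"roll": 4.7,"grip": 5}])

```text
time: 3.45
tool_pos: [0.4541, -0.3129, 0.0768]
ee_rot: [-2.441, -1.967, 0.003]
ft_force: [-0.5, 0.0, 0.2]
opening: 0.0498
finger_force: 0.0
```

```bash
python3 -c "
from h import *
st(); im=read_camera('wrist'); go(.4566,-.315,.028,77.7)
save(im,'w2')
sil('scraper','wrist',.055)"
```

```text
t 3.45 yaw 77.7 shift cm [-0.16  0.33  4.88] roll 0.0 tilt 0.4
scraper 0.98 [144. 138.] 7917 [ 0.3681 -0.2329  0.055 ] [ 355.9 -227.9   32.5  128.8   71.6]
scraper 0.94 [195. 360.] 1246 [ 0.3359 -0.4028  0.055 ] [ 330.2 -393.4  143.5   48.2   30.5]
scraper 0.8 [340.  12.] 1761 [ 0.4935 -0.1939  0.055 ] [ 491.5 -188.1   24.3   37.8   40.8]
scraper 0.77 [422. 357.] 270 [ 0.5125 -0.4335  0.055 ] [ 511.1 -433.2   11.5   29.1   11.6]
scraper 0.62 [321. 210.] 4877 [ 0.4609 -0.2981  0.055 ] [ 459.8 -302.    85.8   20.7   76.5]
```

View pics/w2.png

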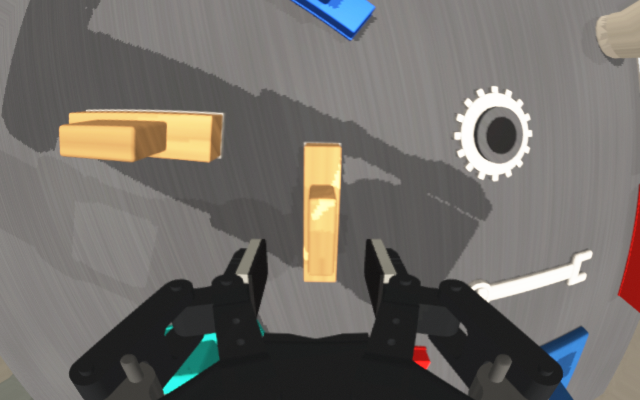

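The block is between the open fingers, with the rib at columns 309-336 and rows 186-278.

Request:
drive_tool(plan=[{"x": -0.1,"y": 0.3,"z": 2,"roll": 0,"grip": 5},{"x": -0.1,"y": 0.3,"z": 4,"roll": 0,"grip": 5},{"x": -0.1,"y": 0.3,"z": 4.6,"roll": 0,"grip": 5},{"x": -0.1,"y": 0.3,"z": 4.6,"roll": 0,"grip": 5}])

```text
time: 3.88
tool_pos: [0.4598, -0.3155, 0.0347]
ee_rot: [-2.444, -1.974, 0.0]
ft_force: [0.3, 0.4, -0.3]
opening: 0.0501
finger_force: 0.0
```

```bash
python3 -c "
from h import *
st(); go(.4566,-.315,.028,77.7)"
```

```text
t 3.88 yaw 77.8 shift cm [-0.02 -0.33  0.67] roll 0.1 tilt 0.0
```

Request:
drive_tool(plan=[{"x": 0,"y": -0.2,"z": 0.6,"roll": 0,"grip": 4},{"x": 0,"y": -0.2,"z": 0.6,"roll": 0,"grip": 1},{"x": 0,"y": -0.2,"z": 0.6,"roll": 0,"grip": 0.5},{"x": 0,"y": -0.2,"z": 0.6,"roll": 0,"grip": 0.5},{"x": 0,"y": -0.2,"z": 0.6,"roll": 0,"grip": 0.5}])

```text
time: 4.3
tool_pos: [0.4583, -0.3151, 0.0291]
ee_rot: [2.443, 1.973, 0.0]
ft_force: [-1.1, 0.5, 2.3]
opening: 0.0149
finger_force: 61.4
```

```bash
python3 -c "
from h import *
print(fx(-26,60,90)); print(st()['opening'],st()['finger_force'],st()['q']); go(.4566,-.315,.028,77.7)"
```

```text
(np.float64(0.5460196369652214), np.float64(0.16456440085468985), 0.09)
0.014913506526068153 61.424585580825806 [-6.47145250e-01  2.51325904e-01  2.03120663e+00 -1.02757709e-04
  8.57728259e-01 -4.35231100e-01]
t 4.3 yaw 77.9 shift cm [-0.02 -0.17  0.11] roll 0.2 tilt 0.08
```

Request:
drive_tool(plan=[{"x": 0,"y": 0,"z": -3,"roll": 0,"grip": 0.5},{"x": 0,"y": 0,"z": -7,"roll": 0,"grip": 0.5},{"x": 0,"y": 0,"z": -10,"roll": 0,"grip": 0.5},{"x": 0,"y": 0,"z": -12,"roll": 0,"grip": 0.5},{"x": 0,"y": 0,"z": -12,"roll": 0,"grip": 0.5}])

```text
time: 4.72
tool_pos: [0.4611, -0.3172, 0.1544]
ee_rot: [2.436, 1.968, 0.004]
ft_force: [1.0, -1.0, -1.0]
opening: 0.015
finger_force: 61.1
```

```bash
python3 -c "
from h import *
print(st()['opening'],st()['finger_force']);print(fx(32,58,150)); go(*fx(32,58,150),101.2)"
```

```text
0.015025645109493238 61.06757640838623
(np.float64(0.6033018174515956), np.float64(0.1738784654199833), 0.15)
t 4.72 yaw 77.9 shift cm [51.    3.57  0.24] roll -23.3 tilt 0.62
```

Request:
drive_tool(plan=[{"x": 4,"y": 0.3,"z": 0,"roll": -2,"grip": 0.5},{"x": 8,"y": 0.6,"z": 0,"roll": -4,"grip": 0.5},{"x": 12,"y": 0.9,"z": 0,"roll": -6,"grip": 0.5},{"x": 16,"y": 1.2,"z": 0,"roll": -8,"grip": 0.5},{"x": 20,"y": 1.5,"z": 0,"roll": -10,"grip": 0.5}])

```text
time: 5.13
tool_pos: [0.5137, -0.1204, 0.1466]
ee_rot: [-2.26, -2.179, 0.001]
ft_force: [1.1, -0.3, -2.3]
opening: 0.0149
finger_force: 61.0
```

```bash
python3 -c "
from h import *
st();read_camera('side'); go(*fx(32,58,150),101.2)"
```

```text
t 5.13 yaw 87.9 shift cm [29.74  7.89 -0.34] roll -13.3 tilt 0.11
```

Request:
drive_tool(plan=[{"x": 4,"y": 1,"z": 0,"roll": -2,"grip": 0.5},{"x": 8,"y": 2,"z": 0,"roll": -4,"grip": 0.5},{"x": 12,"y": 3,"z": 0,"roll": -6,"grip": 0.5},{"x": 16,"y": 4,"z": 0,"roll": -8,"grip": 0.5},{"x": 20,"y": 5,"z": 0,"roll": -10,"grip": 0.5}])

```text
time: 5.6
tool_pos: [0.5712, 0.0773, 0.1466]
ee_rot: [-2.061, -2.369, 0.002]
ft_force: [0.6, -0.2, -1.3]
opening: 0.0151
finger_force: 60.9
```

```bash
python3 -c "
from h import *
st();read_camera('side'); go(*fx(32,58,150),101.2)"
```

```text
t 5.6 yaw 97.9 shift cm [ 9.12  4.51 -0.35] roll -3.3 tilt 0.11
```

Request:
drive_tool(plan=[{"x": 4,"y": 2,"z": 0,"roll": -1.5,"grip": 0.5},{"x": 8,"y": 4,"z": 0,"roll": -3.3,"grip": 0.5},{"x": 9.1,"y": 4.5,"z": 0,"roll": -3.3,"grip": 0.5},{"x": 9.1,"y": 4.5,"z": 0,"roll": -3.3,"grip": 0.5},{"x": 9.1,"y": 4.5,"z": 0,"roll": -3.3,"grip": 0.5}])

```text
time: 6.07
tool_pos: [0.6033, 0.1725, 0.1464]
ee_rot: [-1.992, -2.428, 0.004]
ft_force: [0.3, -0.5, -1.7]
opening: 0.0152
finger_force: 61.0
```

```bash
python3 -c "
from h import *
st();go(*fx(32,58,150),101.2); im=read_camera('wrist'); save(im,'w3')
v=np.load('fix.npy')
for n,z in [('offcut1',.03),('grease_jar',.035),('idler',.068)]:
  for b in boxes_of(n,'wrist'): 
    P=at('wrist',b['position'],z); print(n,round(b['confidence'],2),np.round(b['position']),(R.from_euler('z',-v[2]).apply(P-[v[0],v[1],0])*1e3).round())
"
```

```text
t 6.07 yaw 101.3 shift cm [ 0.14  0.03 -0.36] roll 0.1 tilt 0.15
offcut1 0.7 [275. 177.] [-3. 69. 30.]
offcut1 0.58 [231. 172.] [-43.  74.  30.]
offcut1 0.55 [234. 205.] [-42.  44.  30.]
grease_jar 0.57 [408. 150.] [111.  95.  35.]
```

View pics/w3.png

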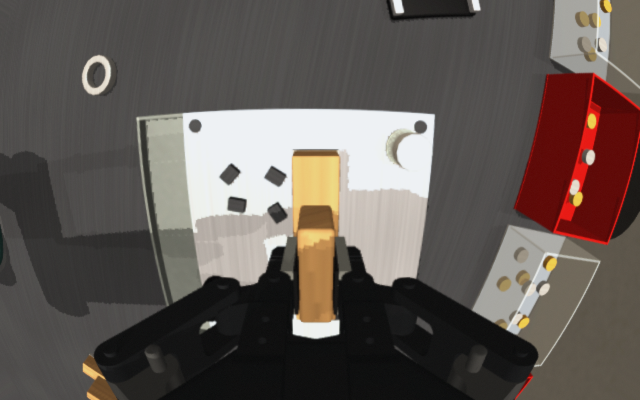

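Four offcuts show at pixels (230,174), (275,176), (236,205) and (277,213), clear of the scraper's landing spot. The scraper is held straight.

Request:
drive_tool(plan=[{"x": 0.1,"y": 0,"z": 3,"roll": 0,"grip": 0.5},{"x": 0.1,"y": 0,"z": 6,"roll": 0,"grip": 0.5},{"x": 0.1,"y": 0,"z": 8,"roll": 0,"grip": 0.5},{"x": 0.1,"y": 0,"z": 8.7,"roll": 0,"grip": 0.5},{"x": 0.1,"y": 0,"z": 8.7,"roll": 0,"grip": 0.5}])

```text
time: 6.68
tool_pos: [0.6015, 0.1712, 0.0585]
ee_rot: [-1.995, -2.423, 0.007]
ft_force: [0.1, 0.7, -0.5]
opening: 0.0145
finger_force: 61.0
```

```bash
python3 -c "
from h import *
print(st()['ft_force']); go(*fx(32,58,54),101.2); go(*fx(-100,58,54),101.2)
"
```

```text
[ 0.12335947  0.7423679  -0.5473111 ]
t 6.68 yaw 101.1 shift cm [0.22 0.23 0.45] roll -0.1 tilt 0.31
t 6.68 yaw 101.1 shift cm [  0.19 -12.97   0.52] roll -0.1 tilt 0.31
```

Request:
drive_tool(plan=[{"x": 0.2,"y": 0,"z": 0.4,"roll": 0,"grip": 0.5},{"x": 0.2,"y": 0,"z": 0.4,"roll": 0,"grip": 0.5},{"x": 0.2,"y": 0,"z": 0.4,"roll": 0,"grip": 0.5}])

```text
time: 6.93
tool_pos: [0.6049, 0.1751, 0.0589]
ee_rot: [1.994, 2.425, 0.004]
ft_force: [0.7, -0.3, -1.0]
opening: 0.0151
finger_force: 61.0
```

```bash
python3 -c "
from h import *
print(st()['ft_force']); go(*fx(32,58,54),101.2); go(*fx(-100,58,54),101.2)
"
```

```text
[ 0.66117546 -0.29815024 -1.00001416]
t 6.93 yaw 101.2 shift cm [-0.09 -0.18  0.49] roll -0.0 tilt 0.17
t 6.93 yaw 101.2 shift cm [ -0.1  -13.38   0.45] roll -0.0 tilt 0.17
```

```bash
python3 -c "
from h import *
for i in range(6):
    s=r.read_state(); print(s['time'],s['tool_pos'].round(4),s['ft_force'].round(1)); read_camera('side')
"
```

```text
6.9333 [0.6049 0.1751 0.0589] [ 0.7 -0.3 -1. ]
6.9833 [0.6048 0.1752 0.059 ] [-0.1 -0.3 -1.8]
7.0333 [0.6047 0.1752 0.0588] [-0.2 -0.4 -1.8]
7.0833 [0.6045 0.1752 0.0586] [ 0.3  0.1 -2.3]
7.1333 [0.6043 0.1751 0.0583] [ 0.5 -0.  -0.8]
7.1833 [0.6041 0.1751 0.0581] [-0.6 -0.7 -1.3]
```

Request:
drive_tool(plan=[{"x": 0,"y": 0,"z": 0.2,"roll": 0,"grip": 0.5},{"x": 0,"y": 0,"z": 0.2,"roll": 0,"grip": 0.5}])

```text
time: 7.4
tool_pos: [0.6033, 0.1749, 0.0549]
ee_rot: [-1.995, -2.427, 0.0]
ft_force: [-0.8, -0.1, -0.8]
opening: 0.0146
finger_force: 61.0
```

Request:
drive_tool(plan=[{"x": 0,"y": 0,"z": 0.15,"roll": 0,"grip": 0.5},{"x": 0,"y": 0,"z": 0.15,"roll": 0,"grip": 0.5}])

```text
time: 7.57
tool_pos: [0.6033, 0.1748, 0.0532]
ee_rot: [-1.995, -2.427, 0.001]
ft_force: [-0.4, -0.4, -1.9]
opening: 0.0151
finger_force: 61.1
```

Request:
drive_tool(plan=[{"x": 0,"y": 0,"z": 0.1,"roll": 0,"grip": 0.5},{"x": 0,"y": 0,"z": 0.1,"roll": 0,"grip": 0.5}])

```text
time: 7.73
tool_pos: [0.6034, 0.1749, 0.0532]
ee_rot: [-1.995, -2.427, 0.0]
ft_force: [-1.5, -0.0, 3.5]
opening: 0.0148
finger_force: 61.5
```

Request:
drive_tool(plan=[{"x": 0,"y": 0,"z": 0.1,"roll": 0,"grip": 0.5},{"x": 0,"y": 0,"z": 0.1,"roll": 0,"grip": 0.5}])

```text
time: 7.9
tool_pos: [0.6034, 0.1749, 0.0531]
ee_rot: [-1.995, -2.427, 0.001]
ft_force: [-5.0, -0.5, 9.1]
opening: 0.0148
finger_force: 62.3
```

Request:
drive_tool(plan=[{"x": 0,"y": 0,"z": -0.15,"roll": 0,"grip": 0.5},{"x": 0,"y": -1.0,"z": -0.15,"roll": 0,"grip": 0.5},{"x": 0,"y": -2.5,"z": -0.15,"roll": 0,"grip": 0.5},{"x": 0,"y": -4,"z": -0.15,"roll": 0,"grip": 0.5},{"x": 0,"y": -5.5,"z": -0.15,"roll": 0,"grip": 0.5}])

```text
time: 8.32
tool_pos: [0.5492, 0.1641, 0.0531]
ee_rot: [1.994, 2.426, 0.002]
ft_force: [1.3, 0.4, -0.2]
opening: 0.0151
finger_force: 61.3
```

```bash
python3 -c "
from h import *
print(st()['ft_force']); go(*fx(-100,58,53.5),101.2)
"
```

```text
[ 1.26853102  0.36404284 -0.17207762]
t 8.32 yaw 101.2 shift cm [-0.1  -7.7  -0.05] roll -0.0 tilt 0.09
```

Request:
drive_tool(plan=[{"x": 0,"y": -1.5,"z": 0,"roll": 0,"grip": 0.5},{"x": 0,"y": -3,"z": 0,"roll": 0,"grip": 0.5},{"x": 0,"y": -4.5,"z": 0,"roll": 0,"grip": 0.5},{"x": 0,"y": -6,"z": 0,"roll": 0,"grip": 0.5},{"x": 0,"y": -7.5,"z": 0,"roll": 0,"grip": 0.5}])

```text
time: 8.73
tool_pos: [0.4752, 0.1495, 0.0531]
ee_rot: [1.994, 2.426, 0.001]
ft_force: [0.6, 1.4, -0.4]
opening: 0.0148
finger_force: 61.2
```

Request:
drive_tool(plan=[{"x": 0,"y": -0.4,"z": 0,"roll": 0,"grip": 0.5},{"x": 0,"y": -0.4,"z": 0,"roll": 0,"grip": 0.5},{"x": 0,"y": -0.4,"z": -4,"roll": 0,"grip": 0.5},{"x": 0,"y": -0.4,"z": -8,"roll": 0,"grip": 0.5},{"x": 0,"y": -0.4,"z": -8,"roll": 0,"grip": 0.5}])

```text
time: 9.15
tool_pos: [0.4783, 0.1506, 0.141]
ee_rot: [1.99, 2.42, 0.018]
ft_force: [3.5, 0.4, 0.1]
opening: 0.0151
finger_force: 61.1
```

```bash
python3 -c "
from h import *
st();go(*fx(-100,58,53.5),101.2); im=read_camera('side'); 
v=np.load('fix.npy')
for n,z in [('offcut1',.014)]:
  for b in boxes_of(n,'side'): 
    P=at('side',b['position'],z); print(n,round(b['confidence'],2),np.round(b['position']),(R.from_euler('z',-v[2]).apply(P-[v[0],v[1],0])*1e3).round())
save(cv2.resize(im[160:310,200:400],(800,600),interpolation=2),'s4')
"
```

```text
t 9.15 yaw 101.2 shift cm [-0.15 -0.61  8.74] roll -0.0 tilt 0.81
offcut1 0.21 [271. 212.] [ 71. -57.  14.]
```

View pics/s4.png

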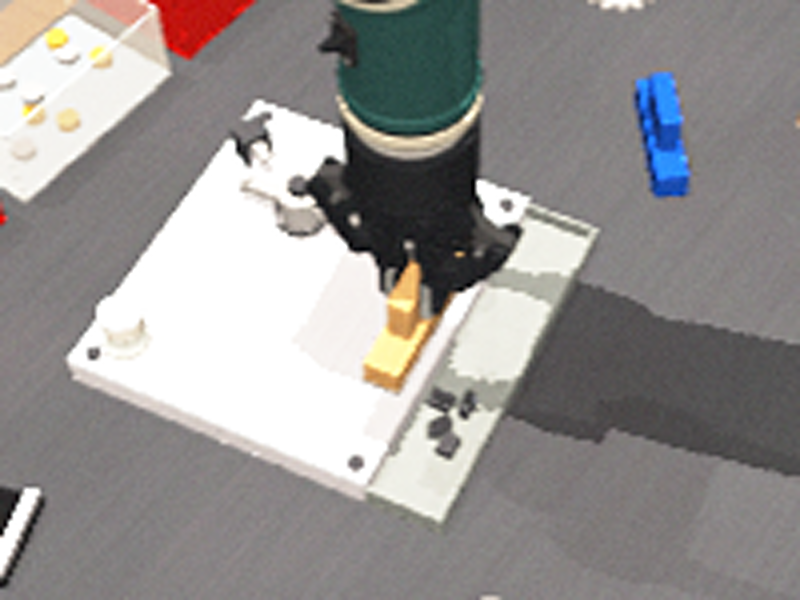

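All four offcuts lie in the trough, at crop pixels (443,398), (467,403), (440,428) and (447,445). Next I take the scraper back to its old spot.

```bash
python3 -c "
from h import *
go(.458,-.315,.14,77.8)"
```

```text
t 9.25 yaw 101.2 shift cm [-45.26 -10.63  -0.52] roll 23.4 tilt 0.34
```

Request:
drive_tool(plan=[{"x": -4,"y": -0.9,"z": 0,"roll": 2,"grip": 0.5},{"x": -8,"y": -1.8,"z": 0,"roll": 4,"grip": 0.5},{"x": -12,"y": -2.7,"z": 0,"roll": 6,"grip": 0.5},{"x": -16,"y": -3.6,"z": 0,"roll": 8,"grip": 0.5},{"x": -20,"y": -4.6,"z": 0,"roll": 10,"grip": 0.5}])

```text
time: 9.67
tool_pos: [0.4642, -0.0576, 0.1312]
ee_rot: [-2.198, -2.241, 0.002]
ft_force: [1.4, -0.1, -2.1]
opening: 0.0148
finger_force: 61.0
```

```bash
python3 -c "
from h import *
st();read_camera('side')
go(.458,-.315,.14,77.8)"
```

```text
t 9.67 yaw 91.1 shift cm [-25.72  -1.13  -0.89] roll 13.3 tilt 0.16
```

Request:
drive_tool(plan=[{"x": -4.1,"y": -0.2,"z": -0.5,"roll": 2,"grip": 0.5},{"x": -8.2,"y": -0.4,"z": -0.5,"roll": 4,"grip": 0.5},{"x": -12.3,"y": -0.6,"z": -0.5,"roll": 6,"grip": 0.5},{"x": -16.4,"y": -0.8,"z": -0.5,"roll": 9,"grip": 0.5},{"x": -20.5,"y": -1,"z": -0.5,"roll": 13.3,"grip": 0.5}])

```text
time: 10.13
tool_pos: [0.4585, -0.2625, 0.1361]
ee_rot: [-2.444, -1.969, 0.001]
ft_force: [1.2, 0.6, -1.8]
opening: 0.0151
finger_force: 61.0
```

```bash
python3 -c "
from h import *
st();read_camera('side')
go(.458,-.315,.14,77.8)"
```

```text
t 10.13 yaw 77.7 shift cm [-5.14  1.06 -0.4 ] roll -0.1 tilt 0.17
```

Request:
drive_tool(plan=[{"x": -4,"y": 0.8,"z": 0,"roll": 0,"grip": 0.5},{"x": -5.1,"y": 1,"z": 2,"roll": 0,"grip": 0.5},{"x": -5.1,"y": 1,"z": 5.5,"roll": 0,"grip": 0.5},{"x": -5.1,"y": 1,"z": 9,"roll": 0,"grip": 0.5},{"x": -5.1,"y": 1,"z": 9.4,"roll": 0,"grip": 0.5}])

```text
time: 10.6
tool_pos: [0.4531, -0.3092, 0.0359]
ee_rot: [-2.433, -1.964, 0.006]
ft_force: [-1.9, 1.2, -2.5]
opening: 0.0149
finger_force: 60.8
```

Request:
drive_tool(plan=[{"x": 0,"y": 0,"z": 0,"roll": 0,"grip": 0.5},{"x": 0,"y": 0,"z": 0.3,"roll": 0,"grip": 0.5},{"x": 0,"y": 0,"z": 0.3,"roll": 0,"grip": 0.5},{"x": 0,"y": 0,"z": 0.3,"roll": 0,"grip": 0.5}])

```text
time: 10.93
tool_pos: [0.4605, -0.3141, 0.0432]
ee_rot: [2.44, 1.973, 0.001]
ft_force: [-0.8, -0.4, -2.0]
opening: 0.015
finger_force: 60.8
```

Request:
drive_tool(plan=[{"x": 0,"y": 0,"z": 0.5,"roll": 0,"grip": 0.5},{"x": 0,"y": 0,"z": 0.8,"roll": 0,"grip": 0.5},{"x": 0,"y": 0,"z": 0.8,"roll": 0,"grip": 0.5},{"x": 0,"y": 0,"z": 0.8,"roll": 0,"grip": 0.5}])

```text
time: 11.27
tool_pos: [0.4587, -0.3132, 0.0332]
ee_rot: [-2.444, -1.974, 0.0]
ft_force: [1.1, 0.7, -1.4]
opening: 0.015
finger_force: 60.8
```

Request:
drive_tool(plan=[{"x": 0,"y": 0,"z": 0.15,"roll": 0,"grip": 0.5},{"x": 0,"y": 0,"z": 0.15,"roll": 0,"grip": 0.5}])

```text
time: 11.43
tool_pos: [0.4587, -0.3132, 0.0315]
ee_rot: [-2.444, -1.974, 0.0]
ft_force: [-0.5, 0.1, -0.9]
opening: 0.0148
finger_force: 60.8
```

Request:
drive_tool(plan=[{"x": 0,"y": 0,"z": 0.15,"roll": 0,"grip": 0.5},{"x": 0,"y": 0,"z": 0.2,"roll": 0,"grip": 0.5},{"x": 0,"y": 0,"z": 0.2,"roll": 0,"grip": 0.5}])

```text
time: 11.68
tool_pos: [0.4586, -0.3132, 0.0294]
ee_rot: [-2.444, -1.974, 0.0]
ft_force: [0.1, 0.2, -1.7]
opening: 0.0154
finger_force: 60.8
```

Request:
drive_tool(plan=[{"x": 0,"y": 0,"z": 0.1,"roll": 0,"grip": 0.5},{"x": 0,"y": 0,"z": 0.1,"roll": 0,"grip": 0.5}])

```text
time: 11.85
tool_pos: [0.4589, -0.3133, 0.0291]
ee_rot: [-2.444, -1.974, 0.0]
ft_force: [-1.7, 0.9, 2.2]
opening: 0.0147
finger_force: 61.6
```

Contact with the bench. I release and lift straight up.

Request:
drive_tool(plan=[{"x": 0,"y": 0,"z": 0,"roll": 0,"grip": 3},{"x": 0,"y": 0,"z": 0,"roll": 0,"grip": 5},{"x": 0,"y": 0,"z": 0,"roll": 0,"grip": 5},{"x": 0,"y": 0,"z": 0,"roll": 0,"grip": 5},{"x": 0,"y": 0,"z": 0,"roll": 0,"grip": 5}])

```text
time: 12.27
tool_pos: [0.4589, -0.3134, 0.0286]
ee_rot: [2.444, 1.974, 0.0]
ft_force: [-1.0, -0.8, 0.4]
opening: 0.0497
finger_force: 0.0
```

Request:
drive_tool(plan=[{"x": 0,"y": 0,"z": -2,"roll": 0,"grip": 5},{"x": 0,"y": 0,"z": -5,"roll": 0,"grip": 5},{"x": 0,"y": 0,"z": -9,"roll": 0,"grip": 5},{"x": 0,"y": 0,"z": -12,"roll": 0,"grip": 3},{"x": 0,"y": 0,"z": -13,"roll": 0,"grip": 0}])

```text
time: 12.68
tool_pos: [0.4617, -0.3154, 0.1646]
ee_rot: [2.437, 1.968, 0.004]
ft_force: [0.6, -0.8, -0.3]
opening: 0.0268
finger_force: 0.0
```

```bash
python3 -c "
from h import *
st(); im=read_camera('wrist'); print(st()['tool_pos'])
sil('scraper','wrist',.022)
im2=read_camera('side'); v=np.load('fix.npy')
for n,z in [('offcut1',.014),('idler',.068)]:
  for b in boxes_of(n,'side'): 
    P=at('side',b['position'],z); print(n,round(b['confidence'],2),np.round(b['position']),(R.from_euler('z',-v[2]).apply(P-[v[0],v[1],0])*1e3).round())
save(np.vstack([cv2.resize(im[50:290,160:480],(400,300)),cv2.resize(im2[170:290,230:390],(400,300),interpolation=2)]),'s5')
"
```

```text
[ 0.4616676  -0.31542897  0.16460572]
scraper 0.84 [182. 123.] 4133 [ 0.3496 -0.2287  0.022 ] [ 339.7 -225.5   35.   137.4   72.3]
scraper 0.69 [334. 309.] 1159 [ 0.453  -0.4642  0.022 ] [ 449.2 -467.6   40.7   78.4    4.6]
scraper 0.57 [305.  21.] 2458 [ 0.486  -0.1645  0.022 ] [ 482.3 -156.5   34.2   94.    40.4]
idler 0.85 [293. 219.] [-19. -23.  68.]
```

View pics/s5.png

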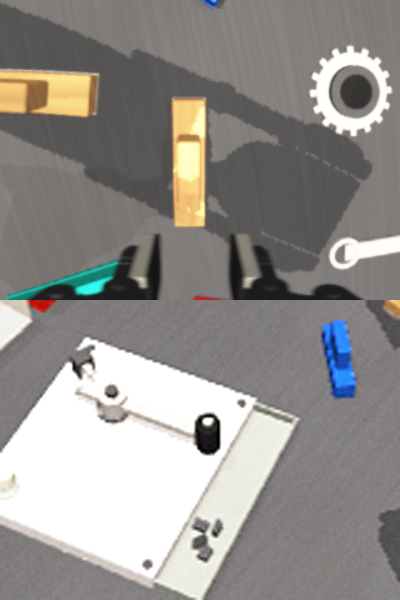

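The scraper stands upright at (190,160). The offcuts lie in the trough at (207,537), and the tensioner is still at rest with its roller at (207,435). Next I straddle the idler roller with the fingers along the tangent, grip it and swing it.

```bash
python3 -c "
from h import *
go(*fx(-70,-45,150),191.2); print(st()['q'])"
```

```text
t 12.93 yaw 77.9 shift cm [37.1  -1.26  0.7 ] roll -113.3 tilt 0.21
[-6.43945539e-01  9.83750837e-02  1.94153364e+00  2.89288999e-05
  1.10531023e+00 -4.32085063e-01]
```

Request:
drive_tool(plan=[{"x": 4,"y": -0.1,"z": 0,"roll": -7,"grip": 6},{"x": 8,"y": -0.3,"z": 0,"roll": -14,"grip": 6},{"x": 12,"y": -0.4,"z": 0,"roll": -21,"grip": 6},{"x": 16,"y": -0.5,"z": 0,"roll": -28,"grip": 6},{"x": 19,"y": -0.6,"z": 0,"roll": -35,"grip": 6}])

```text
time: 13.35
tool_pos: [0.491, -0.1232, 0.1556]
ee_rot: [-1.726, -2.618, 0.001]
ft_force: [0.9, 0.8, -0.5]
opening: 0.0598
finger_force: 0.0
```

```bash
python3 -c "
from h import *
st();read_camera('side');go(*fx(-70,-45,150),191.2)"
```

```text
t 13.35 yaw 113.2 shift cm [14.92  9.92  0.59] roll -78.0 tilt 0.32
```

Request:
drive_tool(plan=[{"x": 3,"y": 2,"z": 0,"roll": -7,"grip": 6},{"x": 6,"y": 4,"z": 0,"roll": -14,"grip": 6},{"x": 9,"y": 6,"z": 0,"roll": -21,"grip": 6},{"x": 12,"y": 8,"z": 0,"roll": -28,"grip": 6},{"x": 14.9,"y": 9.9,"z": 0,"roll": -35,"grip": 6}])

```text
time: 13.82
tool_pos: [0.5246, 0.0509, 0.1559]
ee_rot: [-0.86, -3.017, 0.002]
ft_force: [0.2, -0.5, -0.2]
opening: 0.06
finger_force: 0.0
```

Request:
drive_tool(plan=[{"x": 0,"y": 0,"z": 0,"roll": -7,"grip": 6},{"x": 0,"y": 0,"z": 0,"roll": -14,"grip": 6},{"x": 0,"y": 0,"z": 0,"roll": -21,"grip": 6},{"x": 0,"y": 0,"z": 0,"roll": -28,"grip": 6},{"x": 0,"y": 0,"z": 0,"roll": -35,"grip": 6}])

```text
time: 14.23
tool_pos: [0.5244, 0.0494, 0.1556]
ee_rot: [0.088, -3.135, 0.0]
ft_force: [0.3, 0.1, -0.7]
opening: 0.0599
finger_force: 0.0
```

Request:
drive_tool(plan=[{"x": 0,"y": 0,"z": 0,"roll": -8,"grip": 6},{"x": 0,"y": 0,"z": 0,"roll": -8,"grip": 6},{"x": 0,"y": 0,"z": 0,"roll": -8,"grip": 6},{"x": 0,"y": 0,"z": 0,"roll": -8,"grip": 6}])

```text
time: 14.57
tool_pos: [0.5253, 0.0493, 0.1571]
ee_rot: [0.292, -3.125, -0.0]
ft_force: [1.3, -0.5, -0.5]
opening: 0.0599
finger_force: 0.0
```

```bash
python3 -c "
from h import *
st(); im=read_camera('wrist'); v=np.load('fix.npy'); go(*fx(-70,-45,150),191.2)
for b in silhouettes('idler','wrist')+boxes_of('idler','wrist'):
    P=at('wrist',b['position'],.068); print(round(b['confidence'],2),np.round(b['position']),(R.from_euler('z',-v[2]).apply(P-[v[0],v[1],0])*1e3).round())
save(im,'w6')
"
```

```text
t 14.57 yaw -169.3 shift cm [0.13 0.41 0.72] roll -0.5 tilt 0.15
0.84 [319. 256.] [-20. -47.  68.]
0.68 [ 93. 329.] [  97. -327.   68.]
0.69 [320. 255.] [-21. -46.  68.]
```

View pics/w6.png

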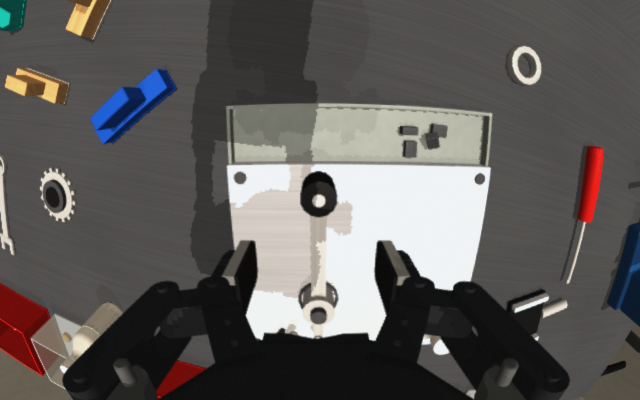

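The roller top is at (319,200), midway between the fingers at columns 250 and 382. The bar runs straight down the image, and the offcuts in the trough at (410,130)-(437,140) lie flat.

```bash
python3 -c "
from h import *
P=at('wrist',(319,200),.068); print(P,fx(-70,-45,68)); P[:2]=(P[:2]+fx(-70,-45,68)[:2])/2; go(P[0],P[1],.036,191.2)
"
```

```text
[0.52577515 0.05184021 0.068     ] (np.float64(0.5232724351200001), np.float64(0.05301367334378225), 0.068)
t 14.72 yaw -169.2 shift cm [ 0.08  0.33 12.22] roll -0.4 tilt 0.05
```

Request:
drive_tool(plan=[{"x": 0.1,"y": 0.2,"z": 3,"roll": 0,"grip": 6},{"x": 0.1,"y": 0.2,"z": 6,"roll": 0,"grip": 6},{"x": 0.1,"y": 0.2,"z": 9,"roll": 0,"grip": 6},{"x": 0.1,"y": 0.2,"z": 11.5,"roll": 0,"grip": 6},{"x": 0.1,"y": 0.2,"z": 11.8,"roll": 0,"grip": 6}])

```text
time: 15.13
tool_pos: [0.5204, 0.051, 0.0358]
ee_rot: [0.295, -3.119, -0.001]
ft_force: [-0.4, -0.3, -1.6]
opening: 0.0599
finger_force: 0.0
```

Request:
drive_tool(plan=[{"x": 0,"y": 0,"z": 0,"roll": 0,"grip": 6},{"x": 0,"y": 0,"z": 0,"roll": 0,"grip": 5},{"x": 0,"y": 0,"z": 0,"roll": 0,"grip": 4},{"x": 0,"y": 0,"z": 0,"roll": 0,"grip": 2},{"x": 0,"y": 0,"z": 0,"roll": 0,"grip": 1}])

```text
time: 15.55
tool_pos: [0.5268, 0.0517, 0.0432]
ee_rot: [-0.296, 3.124, 0.001]
ft_force: [-1.1, 1.2, 5.1]
opening: 0.0283
finger_force: 58.8
```

```bash
python3 -c "
from h import *
print(st()['q']); go(*fx(-70,-45,36),191.2)
for q in (.2,.4,.6,.85): go(*fx(50-120*np.cos(q),-45+120*np.sin(q),36),191.2-np.degrees(q))"
```

```text
[ 5.03403887e-02  1.84381818e-01  2.08271644e+00  9.85949908e-04
  8.70458041e-01 -1.71005455e+00]
t 15.55 yaw -169.2 shift cm [0.33 0.19 0.72] roll -0.4 tilt 0.24
t 15.55 yaw -169.2 shift cm [0.11 2.58 0.72] roll 11.1 tilt 0.24
t 15.55 yaw -169.2 shift cm [-0.59  4.87  0.72] roll 22.5 tilt 0.24
t 15.55 yaw -169.2 shift cm [-1.72  6.98  0.73] roll 34.0 tilt 0.24
t 15.55 yaw -169.2 shift cm [-3.69  9.23  0.74] roll 48.3 tilt 0.24
```

Gripped. Swing along the arc in 0.1 rad steps.

Request:
drive_tool(plan=[{"x": -0.05,"y": 1.2,"z": 0,"roll": 5.7,"grip": 1},{"x": -0.24,"y": 2.38,"z": 0,"roll": 11.5,"grip": 1},{"x": -0.54,"y": 3.55,"z": 0,"roll": 17.2,"grip": 1},{"x": -0.95,"y": 4.67,"z": 0,"roll": 22.9,"grip": 1},{"x": -0.95,"y": 4.67,"z": 0,"roll": 22.9,"grip": 1}])

```text
time: 15.97
tool_pos: [0.5274, 0.0988, 0.0431]
ee_rot: [0.331, 3.12, -0.002]
ft_force: [-1.2, -9.5, 8.6]
opening: 0.0282
finger_force: 59.7
```

```bash
python3 -c "
from h import *
print(st()['q']);
for q in (.4,.6,.75,.85): go(*fx(50-120*np.cos(q),-45+120*np.sin(q),42),191.2-np.degrees(q))"
```

```text
[ 0.14046625  0.19723679  2.06716918 -0.00328526  0.87357315 -1.21686203]
t 15.97 yaw 167.9 shift cm [0.43 0.1  0.11] roll -0.4 tilt 0.25
t 15.97 yaw 167.9 shift cm [0.2  2.48 0.11] roll 11.1 tilt 0.25
t 15.97 yaw 167.9 shift cm [-0.27  4.22  0.11] roll 19.7 tilt 0.25
t 15.97 yaw 167.9 shift cm [-0.73  5.33  0.11] roll 25.4 tilt 0.25
```

Request:
drive_tool(plan=[{"x": -0.05,"y": 1.2,"z": 0,"roll": 5.7,"grip": 1},{"x": -0.24,"y": 2.38,"z": 0,"roll": 11.5,"grip": 1},{"x": -0.54,"y": 3.55,"z": 0,"roll": 17.2,"grip": 1},{"x": -0.95,"y": 4.67,"z": 0,"roll": 22.9,"grip": 1},{"x": -1.2,"y": 5.3,"z": 0,"roll": 26.3,"grip": 1}])

```text
time: 16.38
tool_pos: [0.5499, 0.1465, 0.0431]
ee_rot: [1.032, 2.963, -0.004]
ft_force: [-1.1, -13.0, 10.1]
opening: 0.0282
finger_force: 59.8
```

Request:
drive_tool(plan=[{"x": 0,"y": 0,"z": 0,"roll": 0,"grip": 1},{"x": 0,"y": 0,"z": 0,"roll": 0,"grip": 1},{"x": 0,"y": 0,"z": 0,"roll": 0,"grip": 1},{"x": 0,"y": 0,"z": 0,"roll": 0,"grip": 1},{"x": 0,"y": 0,"z": 0,"roll": 0,"grip": 1}])

```text
time: 16.8
tool_pos: [0.5495, 0.1458, 0.0432]
ee_rot: [1.026, 2.966, -0.004]
ft_force: [-2.0, -9.5, 8.9]
opening: 0.0284
finger_force: 59.7
```

```bash
python3 -c "
from h import *
print(st()['q']);
for q in (.75,.8,.85,.9): go(*fx(50-120*np.cos(q),-45+120*np.sin(q),42),191.2-np.degrees(q))
v=np.load('fix.npy');p=R.from_euler('z',-v[2]).apply(st()['tool_pos']-[v[0],v[1],0])*1e3; print(p,np.arctan2(p[1]+45,50-p[0]))
im=read_camera('side'); save(cv2.resize(im[150:300,200:400],(800,600),interpolation=2),'s7')"
```

```text
[ 0.21799727  0.25230861  1.99763772 -0.00516716  0.89026512 -0.68350741]
t 16.8 yaw 141.8 shift cm [ 0.44 -1.14  0.12] roll -6.4 tilt 0.24
t 16.8 yaw 141.8 shift cm [ 0.49 -0.54  0.11] roll -3.5 tilt 0.24
t 16.8 yaw 141.8 shift cm [0.51 0.05 0.11] roll -0.7 tilt 0.24
t 16.8 yaw 141.8 shift cm [0.5  0.65 0.11] roll 2.2 tilt 0.24
[-26.2785807   40.91328568  43.15493238] 0.8447315712020573
```

View pics/s7.png

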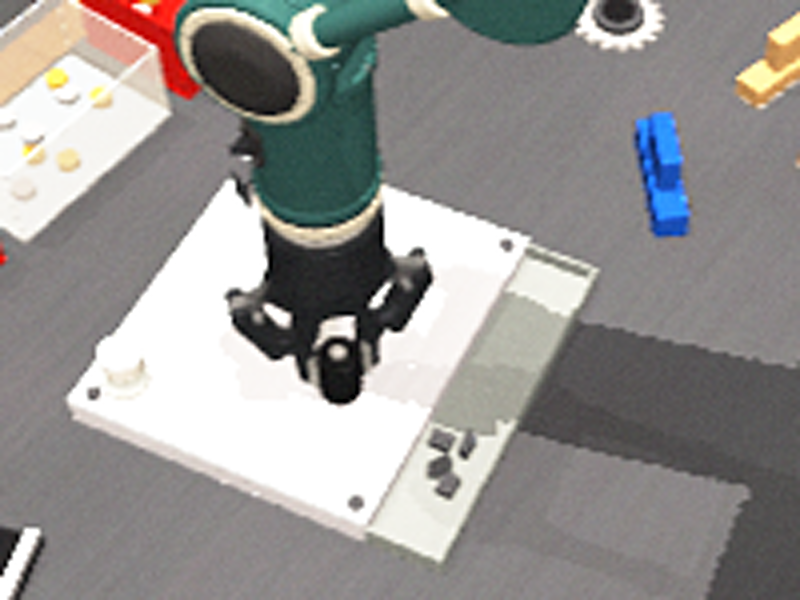

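The roller at (340,365) is held in the fingers at q about 0.84, at rest and firmly gripped. All four offcuts are still in the trough.

```bash
python3 -c "
from h import *
s=st(); print(s['joint_velocities'].round(4),s['finger_force'],s['time']); print(order.hand_in())"
```

```text
[-0.0012 -0.001  -0.0024  0.0008  0.0009  0.0003] 59.71092402935028 16.85
the job is handed in; nothing more can be done
None
```

I handed the job in at about 17 s of the 61 s allowed, with no verdict returned: all four offcuts are in the trough, the scraper stands on the bench where it started, and the gripper holds the tensioner still at about 0.84 rad, past its click.

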